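# Unclip the selector cover and switch the suction over

## Task

The dust-suction selector box on the bench has a clip-on cover of thin plastic over its two interlocked keys. Gently squeeze the cover's two side tabs together, tip that end up, draw the cover off its tongue without wrenching it, and set it down (don't drop it) right way up on the bench beside the box. Then push the key that stands up gently but fully down, so that the other one pops fully up. Leave the things lying round about where they are.

Things in the scene. Friction and masses are not known exactly. Their poses are not given: they have to be found in the camera images.
- selector: Aluminium box, 170 (x) x 110 (y) x 50 mm high, fixed. Origin: centre of its underside; z up; x from its near end (robot side) to its far end. Two black hose stubs on its +y side, 16 mm long. On its top, 50 mm up: two white keys in a row along x and, at x = -78 to -58, y = -20 to 20 mm, a bracket (keeper) 8.5 mm high that holds down the cover's tongue with 5 mm of room under it.
- cover: Dark hood clipped on the box, 110 (x) x 49 (y) x 40 mm, 0.13 kg. Origin: centre of its rim plane, on the box's top while clipped; x as the box's. Tongue 12 mm long at the foot of its -x end, 9 mm of it under the keeper. With both tabs in, tip its far end up about the tongue by 0.18 rad (0.25 at most), then draw it 12 mm to +x. On the bench it stands tilted 0.15 rad, far end up, origin 9 mm up.
- tab_left_pad (a point): Middle of the outer face of the sprung tab on the cover's +y side, 25 mm to +x of the cover's origin, 20 mm above its rim. Face 30 mm long (x), 28 mm high (6 to 34 mm above the rim), 7.5 mm proud of the side wall; the two faces are 64 mm apart, 52 mm when fully in. Below it a leg passes 12 mm down through a slot in the box's top and hooks outward under it; 5 mm of travel frees it.
- tab_right_pad (a point): The same on the cover's -y side.
- tab_left (a joint): How far the +y tab is pressed in (m): 0 free, 0.006 at its stop. Spring: 2.7 N at 0, 8.1 N at the stop. Squeezing the cover with more than 45 N a side cracks it; pulling at it with more than 60 N while it is still caught breaks the clips.
- tab_right (a joint): The same for the -y tab.
- key_near_top (a point): Top centre of the key nearer the robot, at x = -20 mm of the box; down at the start, hidden under the cover. Each key is 26 (x) x 20 (y) mm and stands 10 mm above the box's top when up, 4 mm when down.
- key_far_top (a point): Top centre of the key at x = +20 mm of the box; up at the start. A push of about 3 to 5 N moves it down; at the end of its 6 mm it is rigid. More than 40 N on it or the box is too rough.
- key_near (a joint): Travel of the near key (m): 0 fully up, 0.006 fully down (at the start). The keys are interlocked: as one goes down the other rises by the same amount; friction keeps them where they are left.
- key_far (a joint): Travel of the far key, likewise; 0 (up) at the start.
- tape_measure: Tape measure, 38 x 84 x 68 mm, loose, to the left of the box; origin under its centre.
- sanding_block: Cork sanding block, 65 x 116 x 37 mm, loose, beyond the box; origin under its centre.
- offcut: Small piece of wood, 40 x 110 x 22 mm, loose, beyond the box on the right; origin under its centre. The bench to the right of the box (about x = 0.42 to 0.58, y = -0.32 to -0.14) is bare.
Not all that is in view belongs to the job. Leave any pink look-alike of the cover alone.

How it is judged (in metres and radians):
On the way, in this order (a step that is already met when the one before it is completed fails the run):
1. the cover is off the box and stands right way up on the bench, the keys still as they were (horizontal distance between cover and selector above 0.08 m and height (world z) of cover below 0.02 m and angle between cover's own z axis and vertical below 0.35 rad and linear speed of cover below 0.03 m/s and contact force between the fingers and cover below 0.1 N and value of joint key_far below 0.003 m), for 0.3 s.
2. the far key is fully down and the near key has popped fully up (value of joint key_far above 0.0048 m and value of joint key_near below 0.0012 m), for 0.2 s.
At the end, for the whole second after the job is handed in: The far key is down by at least 4.8 of its 6 mm and the near key is up to within 1.2 mm; the cover stands at rest on the bench, right way up (tilted less than 0.35 rad), its centre more than 80 mm from the box's centre (all of step 2 and horizontal distance between cover and selector above 0.08 m and height (world z) of cover between -0.02 and 0.02 m and angle between cover's own z axis and vertical below 0.35 rad and linear speed of cover below 0.02 m/s); the robot touches nothing.
It fails at once if the cover is dropped or flung (faster than 0.9 m/s) (linear speed of cover above 0.9 m/s).
It fails at once if the tape measure, the sanding block or the piece of wood is moved by more than 30 mm (distance of any of tape_measure, sanding_block, offcut from where it was at the start of the episode above 0.03 m).
It fails at once if the cover is squeezed too hard (over 100 N, both fingers together) (contact force between the fingers and cover above 100 N).
It fails at once if the cover is wrenched against the box with over 80 N (contact force between cover and selector above 80 N).
It fails at once if the fingers press on the box or a key with over 40 N (contact force between the fingers and selector above 40 N).
It also fails if it takes over 48 s, if anything falls off the work surface, if the arm or the gripper's body presses on something with over 40 N, if the wrist force passes 120 N, or if a joint passes its speed limit or range.

## Robot

A 7-joint arm with a two-finger parallel gripper is mounted at the origin on a cart in front of the work surface, level with it; the furniture and walls round the work are solid. World frame = base frame: x ahead of the robot, y to its left, z up, the work surface at z = 0. Lengths are in mm, angles in rad, forces in N, time in s.
With the tool pointing down it reaches from about 400 to 925 mm from the base axis. Payload 5.6 kg.
Tool frame: the origin (TCP) lies midway between the tips of the shut fingers; the grasp point (between the pads) lies 19 mm behind it; z points along the fingers, y is the line along which they close (so a half turn about z gives the same grasp; the last joint's range is limited). The gripper opens to 85 mm and grips with 20 to 120 N. Pads are 22 mm wide; open, the fingers measure 114 mm over their backs; the gripper's body (76 mm by 85 mm) begins 54 mm behind the grasp point. The pads swing forward as they close: fully open they stand 13 mm farther back than shut.
Start: joints at [-1.354, 0.468, -0.012, 1.603, 0.006, 1.071, -0.056], TCP at [167.018, 628.183, 231.29] pointing down, gripper open.
Joint ranges: [-2.53, 2.53], [-0.31, 2.02], [-1.57, 1.55], [0.28, 2.44], [-1.29, 4.43], [0.15, 1.84], [-2.92, 2.92]. Speed limits (rad/s): [2.57, 2.57, 3.14, 3.14, 3.14, 3.14, 3.14].

## Interface

Orientations are given as a unit quaternion [x, y, z, w].
In Python, from station import manip gives the robot as it stands. The module is installed in compiled form; this text tells all that it offers.
- The arm moves only by the shell command python3 -m creep 'ROWS'. ROWS is JSON, a list of rows, each a list of 3 entries, a list of its own where there are three numbers: the shift along the tool's x, y, z in cm, then the turn, a rotation vector about the tool's x, y, z in rad, then the opening in per cent of the stroke, from 0 (shut) to 100 (fully open). In form: [[[dx, dy, dz], [ax, ay, az], grip], ...]. A call has 1 to 20 rows; each row shifts and turns the commanded pose from where the row before left it, along the tool's axes as they then stand; what a row does not reach is not made up. A row lasts 1/10 s, in which the tool goes at most 50 mm and 8.59 degrees, less where a joint would pass 70% of its speed; a pose out of reach is approached as far as the arm can. A call with a gripper value outside its range is refused whole. The fingers move at their own pace and stop on an object; the grip force is fixed at half the most. Time passes only in rows, so rows that do not move let the fingers close. It gives the time, the measured TCP pose, the force, the opening and the grip force at its end, in the units of the state.
- manip.state(): the state, without advancing time (a new reading comes with each control period).
- manip.grab_frame(name): name is "scene" or "side" or "wrist"; returns (picture, depth): 384x512x3 uint8, blue, green, red; 384x512 float32, mm along the optical axis (not along the pixel's ray), 0 where there is no reading.
- manip.get_calibration(name): a dict with "camera_matrix" (3x3 intrinsics, pixels), "k1" (the pictures are not rectified: a ray, as slopes to the right and down, at radius r is drawn at 1 + k1 r^2 times it, then the intrinsics apply), "T" (4x4, takes a point from camera to world coordinates). Camera axes: x right, y up, looking along -z (the intrinsics and any distortion apply to the point x, -y, -z); pixel columns grow to the right and rows downward; lengths in mm; the calibration is good to about 2 mm. A picture is of the moment at which its call begins: read the wrist's pose just before it. get_calibration takes no time and is no camera call; for the wrist camera it gives the pose at the moment of the call.
- manip.close_job(): hands the job in; it is judged then, once.
Trained networks look in the newest picture that a camera, given by its name, has taken for a name from the list of things; names that differ only in an ending like _2 or _b are one class to them, and where a whole thing is asked for, a point or a joint stands for the part that bears it (a point fixed in the world has none). Each returns a list of dicts, best first, with "score" (0 to 1); they miss things now and then, are a little off and sometimes report something else, mostly with a low value. They report only what shows in the picture. A call takes as long as a camera call. They do not tell look-alikes from the thing itself.
- manip.cut_out(camera, target): "mask" (384x512 bool, what is visible of it).
- manip.mark_of(camera, target): "position" ([x, y, z] in mm, in the coordinates of the camera as it stood for that picture, good to about 4 mm: a listed point, or the origin of a listed thing).
The state is a dict: "time_s": time; "q": joint angles; "joint_vel": joint speeds; "effort": joint torques, N m; "tool_pos": TCP position; "ee_rot": TCP orientation; "force": force on the tool from outside, world axes, zero at the start; "torque": the same for the moment, N m; "grip_width": finger opening in mm; "grip_force": force on a finger pad.
Only numpy, scipy, OpenCV 4.12 (cv2) and the standard library are available. Lean on these libraries where they do the work, as an engineer would, in place of code of your own. Each camera call takes 0.05 s, during which the arm holds its last target. There are 200 camera calls.

## Working session

There is one attempt and no reset: what is moved stays moved. The work goes in short steps, Python scripts to look and compute and a shell command to move; the robot and the scene stay as the last step left them, time stands still between calls to the robot, and variables do not carry over. Pictures are saved under pics/ and viewed, at most 10 in all, crops included, and the job is handed in when it is done.

```bash
mkdir -p pics; cat > h.py <<'E'
import numpy as np,cv2
from scipy.spatial.transform import Rotation as R
from station import manip
def look(cam,fn=None):
    T=np.array(manip.get_calibration(cam)["T"]); p,d=manip.grab_frame(cam)
    if fn: cv2.imwrite('pics/'+fn,p)
    return p,d,T
def marks(cam,names,T):
    for n in names:
        for r in manip.mark_of(cam,n)[:3]:
            print(cam,n,round(r['score'],2),np.round((T@np.r_[r['position'],1])[:3],1))
def st():
    s=manip.state(); print({k:np.round(s[k],3).tolist() for k in("time_s","q","tool_pos","ee_rot","force","grip_width","grip_force")}); return s
E
python3 - <<'E'
from h import *
st()
ims=[]
for c in("scene","side"):
    p,d,T=look(c); ims.append(p)
    marks(c,["selector","cover","tab_left_pad","tab_right_pad","tape_measure","sanding_block","offcut"],T)
    print(T.round(2).tolist())
cv2.imwrite('pics/a.png',cv2.resize(np.vstack(ims),None,fx=.78,fy=.78))
E
```

```text
{'time_s': 0.0, 'q': [-1.354, 0.468, -0.012, 1.604, 0.006, 1.071, -0.056], 'tool_pos': [166.9, 627.628, 230.321], 'ee_rot': [0.13, 0.992, -0.001, -0.0], 'force': [1.029, 0.987, -0.17], 'grip_width': 85.521, 'grip_force': 0.0}
scene selector 0.94 [487.5  42.3   3.9]
scene cover 0.83 [483.2  43.1  48.1]
scene cover 0.64 [ 354.1 -316.4    8. ]
scene tab_left_pad 0.52 [ 361.6 -278.6   36. ]
scene tab_right_pad 0.58 [ 381.8 -337.5   36.8]
scene tab_right_pad 0.48 [501.4   9.   70.7]
scene tape_measure 0.8 [436.  237.5  -3. ]
scene sanding_block 0.84 [ 7.492e+02  9.560e+01 -2.000e-01]
scene offcut 0.58 [ 708.9 -102.6   -1.1]
[[0.45, 0.36, -0.81, -382.03], [-0.89, 0.21, -0.4, -502.49], [0.02, 0.91, 0.42, 540.97], [0.0, 0.0, 0.0, 1.0]]
side selector 0.6 [ 4.853e+02  4.590e+01 -1.000e-01]
side cover 0.76 [485.6  45.3  49.6]
side cover 0.68 [ 353.5 -310.8    7.6]
side cover 0.54 [714.2 -94.1   3.7]
side tab_left_pad 0.53 [ 364.2 -280.2   29. ]
side tab_left_pad 0.51 [516.3  70.9  69.5]
side tape_measure 0.74 [433.2 239.2  -0.8]
side sanding_block 0.88 [749.8  96.5  -1.5]
side offcut 0.61 [713.5 -92.6   0.9]
[[-0.85, 0.44, -0.28, 165.78], [-0.52, -0.71, 0.47, 608.85], [0.01, 0.55, 0.84, 1193.55], [0.0, 0.0, 0.0, 1.0]]
```

View pics/a.png

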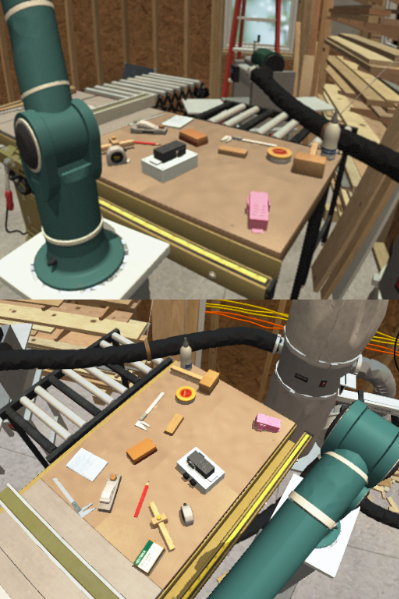

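The selector with its dark cover stands at about (486, 44) mm, just below mid-picture in the side view at (200,467). The pink look-alike is at (354,-315), at (258,210) in the scene view. I'll move above the box and look with the wrist camera.

```bash
python3 -m creep '[[[-1.5,-1.5,-0.3],[0,0,0],100],[[-3,-3.2,-0.4],[0,0,0],100],[[-3,-3.2,-0.4],[0,0,0],100],[[-3,-3.2,-0.4],[0,0,0],100],[[-3,-3.2,-0.4],[0,0,0],100],[[-3,-3.2,-0.4],[0,0,0],100],[[-3,-3.2,-0.4],[0,0,0],100],[[-3,-3.2,-0.4],[0,0,0],100],[[-3,-3.2,-0.4],[0,0,0],100],[[-3,-3.2,-0.4],[0,0,0],100],[[-3,-3.2,-0.4],[0,0,0],100],[[-3,-3.2,-0.4],[0,0,0],100],[[-3,-3.2,-0.4],[0,0,0],100],[[-3,-3.2,-0.4],[0,0,0],100],[[-3,-3.2,-0.4],[0,0,0],100],[[-2,-2,0],[0,0,0],100],[[0,0,0],[0,0,0],100],[[0,0,0],[0,0,0],100]]'
python3 - <<'E'
from h import *
st()
p,d,T=look("wrist","b.png")
marks("wrist",["selector","cover","tab_left_pad","tab_right_pad"],T)
print(T.round(2).tolist())
np.savez('b.npz',p=p,d=d,T=T)
E
```

```text
time_s: 2.6
tool_pos: [482.5, 44.3, 290.2]
ee_rot: [0.13, 0.991, 0.0, -0.0]
force: [0.1, 1.0, -0.1]
grip_width: 85.5
grip_force: 0.0
{'time_s': 2.6, 'q': [-0.557, 0.115, 0.434, 1.951, -0.055, 1.087, 1.21], 'tool_pos': [482.534, 44.342, 290.245], 'ee_rot': [0.13, 0.991, 0.0, -0.0], 'force': [0.139, 1.046, -0.057], 'grip_width': 85.473, 'grip_force': 0.0}
wrist cover 0.8 [486.9  49.6  53.2]
wrist tab_left_pad 0.51 [518.1  72.2  72.7]
wrist tab_right_pad 0.74 [501.7   8.8  72.5]
wrist tab_right_pad 0.57 [432.3 237.5  -4.2]
[[0.26, -0.92, -0.29, 409.68], [0.97, 0.25, 0.08, 63.63], [-0.0, -0.3, 0.95, 433.82], [0.0, 0.0, 0.0, 1.0]]
```

View pics/b.png

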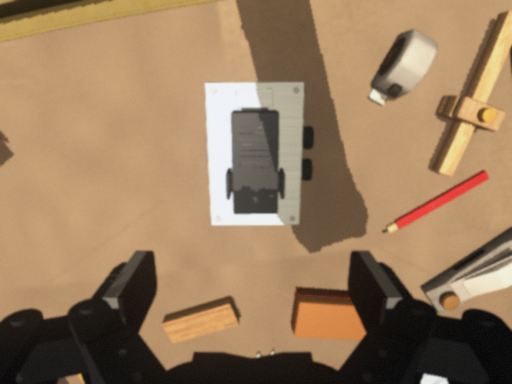

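The wrist view shows the box at columns 205–303, rows 82–225. The dark cover is on it, with its tabs at (230,183) and (281,183). Next I'll measure box and cover from depth.

```bash
cat >> h.py <<'E'
def cloud(cam,d,T):
    c=manip.get_calibration(cam);K=np.array(c["camera_matrix"]);k1=c["k1"]
    v,u=np.mgrid[:384,:512]; xd=(u-K[0,2])/K[0,0]; yd=(v-K[1,2])/K[1,1]
    x,y=xd.copy(),yd.copy()
    for _ in range(8):
        f=1+k1*(x*x+y*y); x,y=xd/f,yd/f
    P=np.stack([x*d,-y*d,-d],-1)
    return P@T[:3,:3].T+T[:3,3]
def rect(W,m):
    (c,s,a)=cv2.minAreaRect(W[m][:,:2].astype(np.float32)); print(np.round(c,1),np.round(s,1),round(a,2),m.sum(),'z',np.percentile(W[m][:,2],[5,50,95]).round(1))
E
python3 - <<'E'
from h import *
f=np.load('b.npz');p,d,T=f['p'],f['d'],f['T']
W=cloud("wrist",d,T); ok=(d>0)&(abs(W[...,0]-490)<130)&(abs(W[...,1]-42)<75)
z=W[...,2]
dark=p.max(2)<100
for lo,hi in((-5,5),(40,56),(60,84),(84,100)): 
    m=ok&(z>lo)&(z<hi); m=cv2.morphologyEx(m.astype(np.uint8),cv2.MORPH_OPEN,np.ones((3,3)))>0
    print(lo,hi); 
    if m.sum()>5: rect(W,m)
# box frame yaw estimate and profile
m=ok&(z>40)
for th in np.arange(-.32,-.14,.02):
    c,s=np.cos(th),np.sin(th); X=W[m][:,0]*c+W[m][:,1]*s; Y=-W[m][:,0]*s+W[m][:,1]*c
    mm=W[m][:,2]>84
    print(round(th,2),np.percentile(X[mm],[2,98]).round(1),np.percentile(Y[mm],[2,98]).round(1))
E
```

```text
-5 5
[490.  42.] [150.  259.9] 90.0 8706 z [-0.4  1.   2.4]
40 56
[487.2  52. ] [121.8 169. ] 75.12 7470 z [49.7 51.  52.4]
60 84
[507.4  40. ] [64.3 25.5] 75.29 149 z [64.7 69.8 83.1]
84 100
[485.2  45.3] [ 62.9 110.1] 76.55 4792 z [89.6 91.  92.3]
-0.32 [406.7 481.9] [126.8 260. ]
-0.3 [410.5 485.9] [118.  251.3]
-0.28 [414.1 489.5] [109.1 242.5]
-0.26 [417.7 493. ] [100.1 233.6]
-0.24 [420.9 496.3] [ 91.2 224.6]
-0.22 [424.1 499.3] [ 82.1 215.5]
-0.2 [427.  502.3] [ 73.1 206.3]
-0.18 [429.8 504.9] [ 64.  197.1]
-0.16 [432.5 507.4] [ 54.9 187.8]
```

```bash
python3 -m creep '[[[-0.7,0.05,2],[0,0,0],100],[[-1,0.1,3],[0,0,0],100],[[-1,0.05,3],[0,0,0],100],[[0,0,3],[0,0,0],100],[[0,0,3],[0,0,0],100],[[0,0,3],[0,0,0],100],[[0,0,2],[0,0,0],95],[[0,0,1.5],[0,0,0],90],[[0,0,1.5],[0,0,0],90],[[0,0,1],[0,0,0],88],[[0,0,0.7],[0,0,0],86],[[0,0,0.3],[0,0,0],85],[[0,0,0],[0,0,0],85],[[0,0,0],[0,0,0],85]]'
python3 - <<'E'
from h import *
st()
p,d,T=look("wrist"); p2,_,_=look("side")
cv2.imwrite('pics/c.png',np.hstack([p[60:384,56:456],cv2.resize(p2[150:260,180:310],(390,324))]))
E
```

```text
time_s: 4.25
tool_pos: [509.6, 39.5, 50.8]
ee_rot: [0.13, 0.992, 0.0, 0.0]
force: [0.6, -0.1, -1.5]
grip_width: 72.4
grip_force: 0.0
{'time_s': 4.25, 'q': [-0.415, 0.524, 0.336, 2.078, -0.303, 0.585, 1.444], 'tool_pos': [509.622, 39.525, 50.754], 'ee_rot': [0.13, 0.992, 0.0, 0.0], 'force': [0.627, -0.109, -1.485], 'grip_width': 72.416, 'grip_force': 0.0}
```

View pics/c.png

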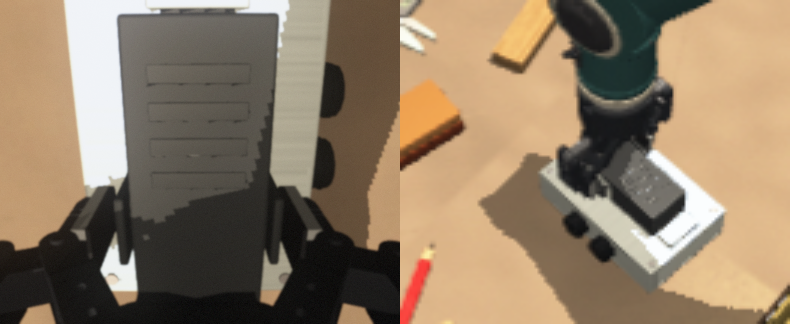

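Both pads straddle the tabs: the left pad is at (95,225) and the right at (298,225) in the crop. I'll squeeze in small steps, because full grip force would crack the cover.

```bash
for w in 0; do python3 -m creep '[[[0,0,0],[0,0,0],80],[[0,0,0],[0,0,0],76],[[0,0,0],[0,0,0],74],[[0,0,0],[0,0,0],72],[[0,0,0],[0,0,0],70],[[0,0,0],[0,0,0],70]]'; python3 -m creep '[[[0,0,0],[0,0,0],68],[[0,0,0],[0,0,0],67],[[0,0,0],[0,0,0],66],[[0,0,0],[0,0,0],66]]'; done
```

```text
time_s: 4.95
tool_pos: [509.7, 39.5, 50.7]
ee_rot: [0.13, 0.992, 0.0, 0.0]
force: [-0.5, 0.3, 5.5]
grip_width: 60.0
grip_force: 4.5
time_s: 5.35
tool_pos: [509.8, 39.6, 50.9]
ee_rot: [0.13, 0.992, 0.0, 0.001]
force: [-1.1, 0.5, 7.5]
grip_width: 56.4
grip_force: 6.0
```

```bash
python3 -m creep '[[[0,0,0],[0,0,0],64.5],[[0,0,0],[0,0,0],63.5],[[0,0,0],[0,0,0],63],[[0,0,0],[0,0,0],63]]'; python3 -m creep '[[[0,0,0],[0,0,0],62],[[0,0,0],[0,0,0],61.5],[[0,0,0],[0,0,0],61.5]]'
```

```text
time_s: 5.75
tool_pos: [509.9, 39.6, 51.1]
ee_rot: [0.13, 0.992, 0.0, 0.001]
force: [-0.4, 0.6, 8.6]
grip_width: 54.2
grip_force: 7.1
time_s: 6.05
tool_pos: [509.9, 39.6, 51.2]
ee_rot: [0.13, 0.992, 0.0, 0.001]
force: [-1.3, 1.0, 10.1]
grip_width: 52.8
grip_force: 7.7
```

```bash
python3 -m creep '[[[0,0,0],[0,0,0],61],[[0,0,0],[0,0,0],61]]'; python3 -m creep '[[[0,0,0],[0,0,0],60.6],[[0,0,0],[0,0,0],60.6]]'
```

```text
time_s: 6.25
tool_pos: [509.9, 39.6, 51.2]
ee_rot: [0.13, 0.992, 0.0, 0.001]
force: [-1.7, 0.1, 10.0]
grip_width: 52.1
grip_force: 7.9
time_s: 6.45
tool_pos: [510.0, 39.6, 51.3]
ee_rot: [0.13, 0.992, 0.0, 0.001]
force: [-1.8, -0.2, 10.3]
grip_width: 51.8
grip_force: 8.0
```

```bash
python3 -m creep '[[[0,0,0],[0,0,0],60.2],[[0,0,0],[0,0,0],60.2]]'; python3 -m creep '[[[0,0,0],[0,0,0],59.8],[[0,0,0],[0,0,0],59.8]]'
```

```text
time_s: 6.65
tool_pos: [510.0, 39.6, 51.3]
ee_rot: [0.13, 0.992, 0.0, 0.001]
force: [-1.2, -0.2, 10.4]
grip_width: 51.6
grip_force: 10.1
time_s: 6.85
tool_pos: [510.0, 39.6, 51.4]
ee_rot: [0.13, 0.992, 0.0, 0.001]
force: [-1.8, 0.5, 11.2]
grip_width: 51.7
grip_force: 14.8
```

```bash
python3 -m creep '[[[0,0,0],[0,0,0],59.4],[[0,0,0],[0,0,0],59.2],[[0,0,-0.13],[0,-0.015,0],59.2],[[0,0,-0.13],[0,-0.015,0],59.2],[[0,0,0],[0,0,0],59.2]]'; python3 -m creep '[[[0,0,-0.13],[0,-0.015,0],59.2],[[0,0,-0.13],[0,-0.015,0],59.2],[[0,0,0],[0,0,0],59.2]]'
```

```text
time_s: 7.35
tool_pos: [509.6, 39.8, 53.2]
ee_rot: [0.129, 0.991, -0.002, 0.016]
force: [2.4, 1.6, 2.9]
grip_width: 51.0
grip_force: 20.4
time_s: 7.65
tool_pos: [509.0, 39.9, 55.6]
ee_rot: [0.129, 0.991, -0.004, 0.03]
force: [1.4, 2.5, 0.8]
grip_width: 51.0
grip_force: 20.3
```

Tip is going freely; continue to 0.18.

```bash
python3 -m creep '[[[0,0,-0.17],[0,-0.02,0],59.2],[[0,0,-0.17],[0,-0.02,0],59.2],[[0,0,-0.17],[0,-0.02,0],59.2],[[0,0,0],[0,0,0],59.2]]'; python3 -m creep '[[[0,0,-0.17],[0,-0.02,0],59.2],[[0,0,-0.17],[0,-0.02,0],59.2],[[0,0,-0.17],[0,-0.02,0],59.2],[[0,0,0],[0,0,0],59.2],[[0,0,0],[0,0,0],59.2]]'
python3 - <<'E'
from h import *
st()
p,d,T=look("wrist"); p2,_,_=look("side")
cv2.imwrite('pics/d.png',np.hstack([p[60:384,56:456],cv2.resize(p2[150:260,180:310],(390,324))]))
E
```

```text
time_s: 8.05
tool_pos: [508.3, 40.0, 60.8]
ee_rot: [0.129, 0.99, -0.008, 0.06]
force: [1.5, 2.7, 2.0]
grip_width: 50.7
grip_force: 20.4
time_s: 8.55
tool_pos: [507.4, 39.3, 65.5]
ee_rot: [0.129, 0.988, -0.012, 0.089]
force: [-0.8, 0.8, 1.0]
grip_width: 50.9
grip_force: 19.6
{'time_s': 8.55, 'q': [-0.526, 0.444, 0.399, 2.203, -0.254, 0.373, 1.365], 'tool_pos': [507.351, 39.305, 65.485], 'ee_rot': [0.129, 0.988, -0.012, 0.089], 'force': [-0.837, 0.785, 1.014], 'grip_width': 50.914, 'grip_force': 19.646}
```

View pics/d.png

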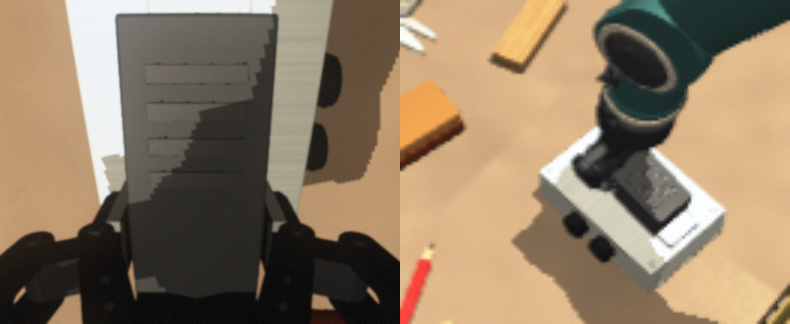

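```bash
python3 -m creep '[[[-0.2,0,0.03],[0,0,0],59.2],[[-0.3,0,0.05],[0,0,0],59.2],[[0,0,0],[0,0,0],59.2]]'; python3 -m creep '[[[-0.3,0,0.05],[0,0,0],59.2],[[-0.3,0,0.05],[0,0,0],59.2],[[-0.3,0,0.04],[0,0,0],59.2],[[0,0,0],[0,0,0],59.2]]'
```

```text
time_s: 8.95
tool_pos: [513.4, 38.1, 65.7]
ee_rot: [0.129, 0.988, -0.012, 0.089]
force: [0.0, 0.6, -0.2]
grip_width: 50.7
grip_force: 19.6
time_s: 9.35
tool_pos: [522.6, 36.0, 66.1]
ee_rot: [0.129, 0.987, -0.012, 0.09]
force: [0.8, -0.3, -0.8]
grip_width: 50.8
grip_force: 19.5
```

```bash
python3 -m creep '[[[-0.4,0,0.03],[0,0,0],59.2],[[-0.1,0,-0.5],[0,0,0],59.2],[[-0.2,0,-1],[0,0,0],59.2],[[-0.3,0,-1.5],[0,0,0],59.2],[[-0.4,0,-2],[0,0,0],59.2],[[-0.4,0,-2],[0,0,0],59.2],[[-0.3,0,-1.5],[0,0,0],59.2],[[-0.1,0,-0.5],[0,0,0],59.2],[[0,0,0],[0,0,0],59.2]]'
python3 - <<'E'
from h import *
p,d,T=look("wrist"); p2,_,_=look("side"); marks("side",["cover","tab_left_pad"],look("side")[2])
cv2.imwrite('pics/e.png',np.hstack([p[60:384,56:456],cv2.resize(p2[130:260,170:325],(390,324))]))
E
```

```text
time_s: 10.25
tool_pos: [527.5, 35.0, 159.2]
ee_rot: [0.129, 0.987, -0.011, 0.09]
force: [-0.9, 1.0, -2.2]
grip_width: 50.9
grip_force: 19.4
side cover 0.74 [505.1  42.2 152.6]
side cover 0.71 [714.4 -96.7  -2.7]
side tab_left_pad 0.67 [714.9 -96.1   1.4]
side tab_left_pad 0.56 [ 366.5 -281.8   28.9]
```

View pics/e.png

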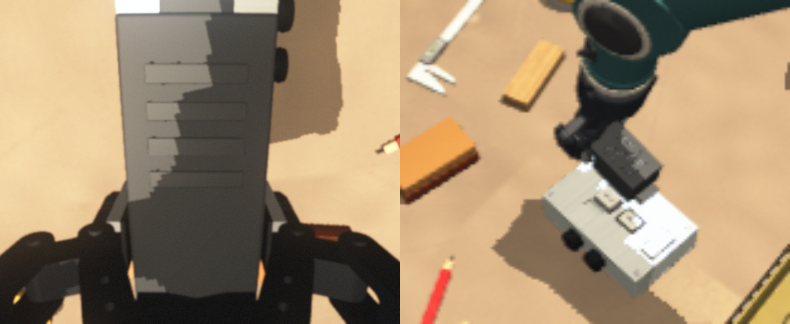

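The cover is clear of the box and held; in the right half it is at (630,155) with both keys visible below. I'll carry it right to the bare bench.

```bash
python3 -m creep '[[[-0.3,-1,0.06],[0,0,0],59.2],[[-0.5,-2,0.1],[0,0,0],59.2],[[-0.65,-2.6,0.12],[0,0,0],59.2],[[-0.65,-2.6,0.12],[0,0,0],59.2],[[-0.65,-2.6,0.12],[0,0,0],59.2],[[-0.65,-2.6,0.12],[0,0,0],59.2],[[-0.65,-2.6,0.12],[0,0,0],59.2],[[-0.65,-2.6,0.12],[0,0,0],59.2],[[-0.65,-2.6,0.12],[0,0,0],59.2],[[-0.6,-2.4,0.1],[0,0,0],59.2],[[-0.3,-1.3,0.06],[0,0,0],59.2],[[-0.2,-1,0.03],[0,0,0],59.2],[[0,0,0],[0,0.03,0],59.2],[[0,0,1],[0,0,0],59.2],[[0.3,0,2],[0,0,0],59.2],[[0.3,0,2],[0,0,0],59.2],[[0.3,0,2],[0,0,0],59.2],[[0.3,0,2],[0,0,0],59.2],[[0.1,0,1],[0,0,0],59.2],[[0,0,0],[0,0,0],59.2]]'
python3 - <<'E'
from h import *
s=st(); r=R.from_quat(s['ee_rot']).as_matrix(); print(r.round(3).tolist())
p2,_,T=look("side"); marks("side",["cover"],T)
cv2.imwrite('pics/f.png',cv2.resize(p2[60:260,170:400],(600,522)))
E
```

```text
time_s: 12.5
tool_pos: [524.8, -232.3, 55.3]
ee_rot: [0.129, 0.989, -0.009, 0.073]
force: [-0.9, 0.2, -1.7]
grip_width: 50.6
grip_force: 19.4
{'time_s': 12.5, 'q': [0.073, 0.547, 0.368, 2.037, -0.456, 0.482, 2.083], 'tool_pos': [524.794, -232.277, 55.283], 'ee_rot': [0.129, 0.989, -0.009, 0.073], 'force': [-0.876, 0.245, -1.676], 'grip_width': 50.645, 'grip_force': 19.433}
[[-0.956, 0.257, 0.141], [0.254, 0.967, -0.037], [-0.146, 0.0, -0.989]]
side cover 0.57 [ 502.2 -228.7   52.1]
side cover 0.57 [ 356.7 -310.3    8.7]
```

View pics/f.png

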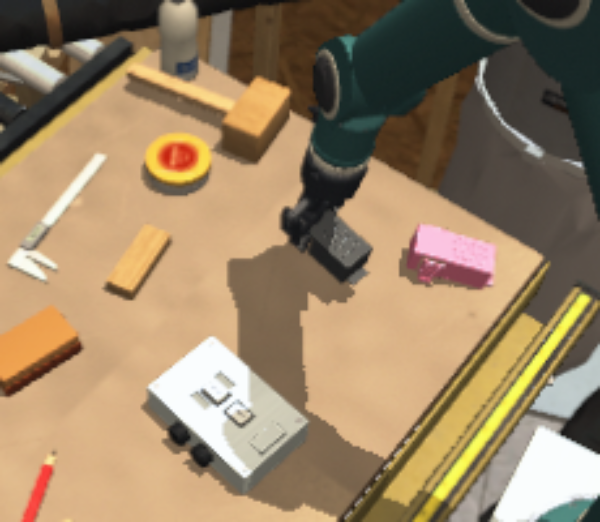

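The held cover at (335,245) is over bare bench, well clear of the pink one at (450,255). I'll lower it gently.

```bash
python3 -m creep '[[[0.15,0,1],[0,0,0],59.2],[[0.2,0,1.2],[0,0,0],59.2],[[0.1,0,0.7],[0,0,0],59.2],[[0.05,0,0.4],[0,0,0],59.2],[[0.03,0,0.2],[0,0,0],59.2],[[0,0,0],[0,0,0],59.2],[[0,0,0],[0,0,0],59.2]]'; python3 -m creep '[[[0.02,0,0.15],[0,0,0],59.2],[[0.02,0,0.1],[0,0,0],59.2],[[0,0,0],[0,0,0],59.2]]'
```

```text
time_s: 13.3
tool_pos: [526.2, -233.1, 22.0]
ee_rot: [0.129, 0.989, -0.01, 0.075]
force: [0.2, 0.5, -1.4]
grip_width: 50.9
grip_force: 19.4
time_s: 13.6
tool_pos: [526.0, -232.9, 19.2]
ee_rot: [0.129, 0.989, -0.01, 0.074]
force: [-0.0, -0.2, -0.7]
grip_width: 51.2
grip_force: 19.4
```

```bash
python3 -m creep '[[[0.02,0,0.12],[0,0,0],59.2],[[0.02,0,0.12],[0,0,0],59.2],[[0,0,0],[0,0,0],59.2]]'; python3 -m creep '[[[0.01,0,0.1],[0,0,0],59.2],[[0.01,0,0.1],[0,0,0],59.2],[[0,0,0],[0,0,0],59.2]]'
```

```text
time_s: 13.9
tool_pos: [525.8, -232.9, 16.6]
ee_rot: [0.129, 0.989, -0.01, 0.074]
force: [-0.2, 0.6, -1.9]
grip_width: 50.6
grip_force: 19.4
time_s: 14.2
tool_pos: [526.1, -233.0, 14.8]
ee_rot: [0.129, 0.989, -0.01, 0.074]
force: [-1.2, -0.5, -0.7]
grip_width: 50.7
grip_force: 19.5
```

```bash
python3 -m creep '[[[0.01,0,0.1],[0,0,0],59.2],[[0,0,0],[0,0,0],59.2]]'; python3 -m creep '[[[0.01,0,0.1],[0,0,0],59.2],[[0,0,0],[0,0,0],59.2]]'
```

```text
time_s: 14.4
tool_pos: [526.2, -233.1, 14.6]
ee_rot: [0.129, 0.989, -0.009, 0.075]
force: [-3.3, 0.9, 8.4]
grip_width: 51.0
grip_force: 20.1
time_s: 14.6
tool_pos: [526.5, -233.1, 14.3]
ee_rot: [0.129, 0.989, -0.009, 0.075]
force: [-5.2, 2.0, 14.5]
grip_width: 50.6
grip_force: 20.7
```

Touchdown. Release slowly.

```bash
python3 -m creep '[[[-0.01,0,-0.1],[0,0,0],59.2],[[0,0,0],[0,0,0],61],[[0,0,0],[0,0,0],64],[[0,0,0],[0,0,0],67],[[0,0,0],[0,0,0],70],[[0,0,0],[0,0,0],73],[[0,0,0],[0,0,0],76],[[0,0,0],[0,0,0],79],[[0,0,0],[0,0,0],83],[[0,0,0],[0,0,0],88],[[0,0,0],[0,0,0],88],[[0,0,0],[0,0,0],88],[[0,0,0],[0,0,0],88]]'
python3 - <<'E'
from h import *
p,d,T=look("wrist")
cv2.imwrite('pics/g.png',p)
E
```

```text
time_s: 15.9
tool_pos: [526.1, -233.0, 13.9]
ee_rot: [0.129, 0.989, -0.01, 0.074]
force: [-0.7, -0.4, 0.0]
grip_width: 75.6
grip_force: 0.0
```

View pics/g.png

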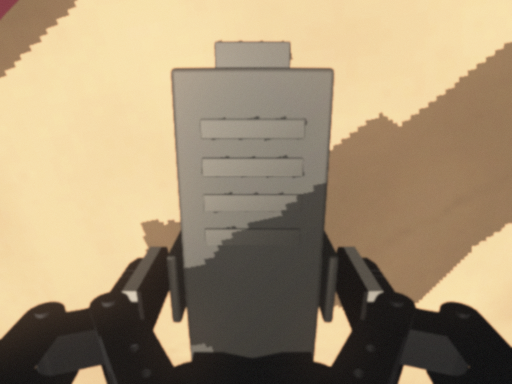

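The cover stands free between the open pads. I'll retract, straighten the tool and go back over the box.

```bash
python3 -m creep '[[[0,0,-0.5],[0,0,0],90],[[0,0,-1.5],[0,0,0],92],[[0,0,-2.5],[0,0,0],92],[[0,0,-3.5],[0,0,0],92],[[0,0,-4],[0,0,0],92],[[0,0,-4],[0,0,0],92],[[0,0,0],[0,0.075,0],80],[[0,0,0],[0,0.075,0],70],[[0.9,2.6,-0.9],[0,0,0],40],[[0.9,2.6,-0.9],[0,0,0],20],[[0.9,2.6,-0.9],[0,0,0],0],[[0.9,2.6,-0.9],[0,0,0],0],[[0.9,2.6,-0.9],[0,0,0],0],[[0.9,2.6,-0.9],[0,0,0],0],[[0.9,2.6,-0.9],[0,0,0],0],[[0.9,2.6,-0.9],[0,0,0],0],[[0.9,2.6,-0.9],[0,0,0],0],[[0.9,2.3,-0.9],[0,0,0],0],[[0,0,0],[0,0,0],0],[[0,0,0],[0,0,0],0]]'
python3 - <<'E'
from h import *
s=st(); print(R.from_quat(s['ee_rot']).as_matrix().round(3).tolist())
p,d,T=look("wrist","h.png"); np.savez('h.npz',p=p,d=d,T=T)
marks("wrist",["selector","key_near_top","key_far_top","cover"],T)
p2,d2,T2=look("side"); marks("side",["cover","key_far_top","key_near_top"],T2)
p3,_,T3=look("scene"); marks("scene",["cover"],T3)
W=cloud("wrist",d,T); z=W[...,2]; ok=(d>0)&(abs(W[...,0]-486)<60)&(abs(W[...,1]-45)<40)
for lo,hi in((52.5,57),(57,64)):
    m=(ok&(z>lo)&(z<hi)).astype(np.uint8); n,l,stt,_=cv2.connectedComponentsWithStats(m)
    for i in range(1,n):
        if stt[i,4]>40: rect(W,l==i)
E
```

```text
time_s: 17.95
tool_pos: [481.8, 44.5, 262.8]
ee_rot: [0.129, 0.992, 0.0, 0.001]
force: [1.0, -0.9, 0.0]
grip_width: 0.4
grip_force: 0.0
{'time_s': 17.95, 'q': [-0.563, 0.144, 0.447, 1.988, -0.073, 1.023, 1.229], 'tool_pos': [481.804, 44.501, 262.832], 'ee_rot': [0.129, 0.992, 0.0, 0.001], 'force': [1.026, -0.869, 0.012], 'grip_width': 0.369, 'grip_force': 0.0}
[[-0.967, 0.256, 0.001], [0.256, 0.967, 0.0], [-0.001, 0.001, -1.0]]
wrist selector 0.82 [ 4.811e+02  4.350e+01 -3.000e-01]
wrist key_near_top 0.91 [466.6  51.7  58.6]
wrist key_far_top 0.94 [502.4  43.4  58.1]
wrist cover 0.65 [ 504.2 -223.9   15.2]
side cover 0.73 [ 503.3 -224.9   10.5]
side cover 0.57 [ 355.6 -311.8    9.9]
side key_far_top 0.39 [506.3  41.5  58.9]
side key_far_top 0.36 [ 503.8 -226.2    8.7]
side key_near_top 0.5 [466.   51.6  53.7]
scene cover 0.94 [ 501.  -228.8    6.5]
scene cover 0.73 [ 354.2 -314.2    7. ]
scene cover 0.63 [434.8 238.7  -2.1]
[466.3  50. ] [24.1 30.1] 72.02 499 z [52.8 54.7 55.9]
[429.5  66.9] [30.4  7.6] 88.7 134 z [58.1 59.4 60.5]
[504.8  41.1] [18.5 25.9] 75.11 427 z [59.4 60.9 62.1]
```

View pics/h.png

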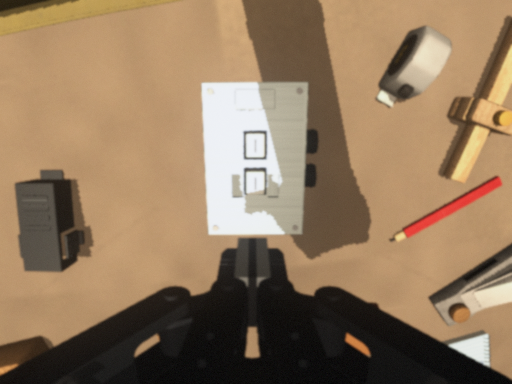

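The cover stands upright on the bench at (45,222). The near key is at (255,145) and the far key, still up, at (255,180). I'll go over the far key and press gently.

```bash
python3 -m creep '[[[-0.8,0.1,2],[0,0,0],0],[[-0.8,0.1,3],[0,0,0],0],[[-0.7,0.06,3],[0,0,0],0],[[0,0,3],[0,0,0],0],[[0,0,3],[0,0,0],0],[[0,0,2.5],[0,0,0],0],[[0,0,1.5],[0,0,0],0],[[0,0,1],[0,0,0],0],[[0,0,0.4],[0,0,0],0],[[0,0,0],[0,0,0],0],[[0,0,0],[0,0,0],0]]'; python3 -m creep '[[[0,0,0.15],[0,0,0],0],[[0,0,0.15],[0,0,0],0],[[0,0,0.15],[0,0,0],0],[[0,0,0.15],[0,0,0],0],[[0,0,0],[0,0,0],0]]'
```

```text
time_s: 19.6
tool_pos: [505.5, 41.3, 68.7]
ee_rot: [0.13, 0.992, 0.0, 0.001]
force: [-0.4, 1.1, -0.7]
grip_width: 0.2
grip_force: 0.0
time_s: 20.1
tool_pos: [504.8, 41.2, 61.8]
ee_rot: [0.13, 0.992, -0.0, -0.0]
force: [-0.1, 0.7, -0.1]
grip_width: 0.1
grip_force: 0.0
```

```bash
python3 -m creep '[[[0,0,0.1],[0,0,0],0],[[0,0,0.1],[0,0,0],0],[[0,0,0.1],[0,0,0],0],[[0,0,0],[0,0,0],0]]'; python3 -m creep '[[[0,0,0.1],[0,0,0],0],[[0,0,0.1],[0,0,0],0],[[0,0,0],[0,0,0],0]]';  python3 -m creep '[[[0,0,0.1],[0,0,0],0],[[0,0,0.1],[0,0,0],0],[[0,0,0],[0,0,0],0]]'
```

```text
time_s: 20.5
tool_pos: [505.0, 41.3, 59.0]
ee_rot: [0.13, 0.992, 0.0, 0.0]
force: [0.0, -0.2, 0.0]
grip_width: -0.3
grip_force: 0.2
time_s: 20.8
tool_pos: [505.0, 41.3, 56.9]
ee_rot: [0.13, 0.992, 0.0, 0.0]
force: [0.2, -0.2, 0.5]
grip_width: 0.2
grip_force: 0.4
time_s: 21.1
tool_pos: [504.9, 41.2, 54.9]
ee_rot: [0.13, 0.992, -0.0, 0.0]
force: [0.4, 0.2, 0.6]
grip_width: -0.1
grip_force: 0.3
```

```bash
python3 -m creep '[[[0,0,0.1],[0,0,0],0],[[0,0,0],[0,0,0],0]]'; python3 -m creep '[[[0,0,0.1],[0,0,0],0],[[0,0,0],[0,0,0],0]]'
python3 - <<'E'
from h import *
p,d,T=look("wrist"); p2,d2,T2=look("side")
cv2.imwrite('pics/i.png',np.hstack([p[60:384,56:456],cv2.resize(p2[150:260,180:310],(390,324))]))
E
```

```text
time_s: 21.3
tool_pos: [505.0, 41.3, 54.1]
ee_rot: [0.13, 0.992, 0.0, 0.0]
force: [-1.4, 0.2, 4.7]
grip_width: 0.1
grip_force: 1.9
time_s: 21.5
tool_pos: [505.0, 41.3, 54.0]
ee_rot: [0.13, 0.992, 0.0, -0.0]
force: [-4.7, -0.5, 15.2]
grip_width: -0.1
grip_force: 7.1
```

View pics/i.png

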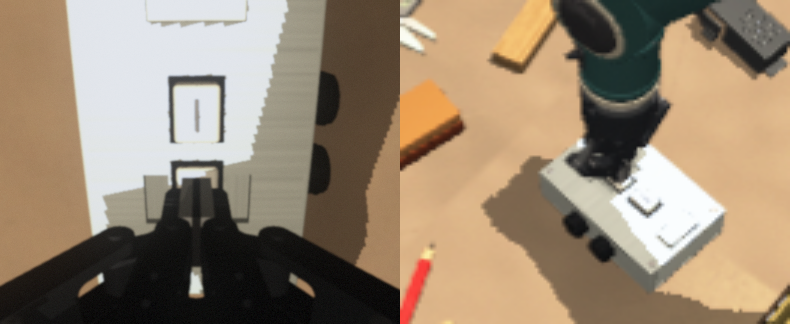

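The tip is on the far key at (195,180) and stopped rigid at z = 54 with 15 N, so the key is fully down. The near key at (197,110) now stands up. I'll retract and check.

```bash
python3 -m creep '[[[0,0,0],[0,0,0],0],[[0,0,-0.3],[0,0,0],0],[[0,0,-1],[0,0,0],0],[[0,0,-3],[0,0,0],0],[[0,0,-4],[0,0,0],0],[[0.8,0,-4],[0,0,0],0],[[0.8,0,-4],[0,0,0],0],[[0.8,0,-3],[0,0,0],0],[[0,0,0],[0,0,0],0],[[0,0,0],[0,0,0],0]]'
python3 - <<'E'
from h import *
p,d,T=look("wrist"); W=cloud("wrist",d,T); z=W[...,2]
for n,x,y in(("near",466.3,51),("far",504.8,41.1),("box",520,70),("box2",450,20)):
    m=(d>0)&(np.hypot(W[...,0]-x,W[...,1]-y)<7); print(n,m.sum(),np.median(z[m]).round(2))
for c in("side","scene"): marks(c,["cover","tape_measure","sanding_block","offcut"],look(c)[2])
E
```

```text
time_s: 22.6
tool_pos: [481.8, 47.7, 246.7]
ee_rot: [0.129, 0.992, 0.001, 0.001]
force: [0.0, -0.2, 0.2]
grip_width: -0.5
grip_force: 0.0
near 4300 318.02
far 134 55.26
box 143 50.97
box2 147 51.02
side cover 0.92 [ 355.2 -310.8   11.7]
side cover 0.64 [ 503.7 -225.     9.4]
side cover 0.64 [ 522.5 -197.4   32. ]
side tape_measure 0.79 [432.9 237.8  -3.4]
side tape_measure 0.16 [ 503.6 -225.8    9. ]
side sanding_block 0.71 [748.3  95.1  -2.5]
side offcut 0.61 [712.2 -93.9   1.1]
scene cover 0.79 [ 354.6 -316.4    6.2]
scene cover 0.65 [ 498.6 -224.     6.2]
scene tape_measure 0.71 [434.3 236.5  -3.4]
scene sanding_block 0.89 [751.1  95.4  -3.3]
scene offcut 0.79 [ 7.118e+02 -9.940e+01  2.000e-01]
```

```bash
python3 - <<'E'
from h import *
p,d,T=look("wrist"); W=cloud("wrist",d,T); z=W[...,2]
for n,x,y in(("near",466.3,51),("far",504.8,41.1)):
    m=(d>0)&(z<100)&(np.hypot(W[...,0]-x,W[...,1]-y)<7); print(n,m.sum(),np.median(z[m]).round(2))
E
```

```text
near 150 60.94
far 133 54.87
```

Near key 10 mm above the box top (up), far key 4 mm (down). I'll hand in.

```bash
python3 -c "
from station import manip
print(manip.close_job())"
```

```text
the job is handed in; nothing more can be done
None
```

The job is handed in, with no verdict returned: the cover stands upright on the bare bench at about (503, -225) mm, the far key is fully down and the near key fully up, and the tape measure, sanding block and offcut are where they were.

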